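Nudge the blister plate onto its locating pins

TASK

The loose grey plate on the blister-packing jig is lying askew, half on the jig's raised deck and half on top of its two locating pins. With the fingertips, gently nudge it sideways and forward along the jig until its two holes drop over the two pins and it lies flat and fully down on the jig's lower floor, then take the hand away. Only push it: do not lift or tip it up, and leave the other things around it where they are.

Things in the scene. Friction and masses are not known exactly. Their poses are not given: they have to be found in the camera images.
- plate: the flat grey metal plate, 140 mm (its x) by 170 mm (its y) by 8 mm thick, about 0.45 kg, loose, with two 16 mm through holes and rows of shallow pockets that are not holes. Origin at the centre of its underside, z up, x away from the robot. It starts flat on the deck and the pin tops, 26 to 37 mm short of home along the bed's +x, up to 20 mm off sideways, up to 9 degrees askew
- plate_near (a point): middle of the plate's near edge, at its underside (plate frame -70, 0, 0 mm)
- hole_left (a point): centre of the plate's left hole, at the plate's underside (plate frame 15, 60, 0 mm)
- hole_right (a point): centre of the plate's right hole, at the plate's underside (plate frame 15, -60, 0 mm)
- bed: the jig bed, a fixed stepped aluminium block 300 mm (its x) by 250 mm (its y). Origin at bench height, just under where the plate's centre belongs; x away from the robot. Floor 20 mm above the bench, x = -73 to 95 mm, open on three sides; raised deck 30 mm above the bench, x = -205 to -73 mm. The seated plate is parallel to the bed, its underside on the floor, 10 mm lower than at the start
- step (a point): middle of the upper edge of the step from deck to floor (bed frame -73, 0, 30 mm). The seated plate's near edge lies 3 mm past it, so the plate cannot drop fully before it is nearly home
- pin_left (a point): tip of the left locating pin, an upright steel pin fixed in the bed (bed frame 15, 60, 30 mm). 12 mm diameter, 10 mm tall from the floor, its upper 6 mm tapering to a flat tip of 6 mm diameter, level with the deck
- pin_right (a point): tip of the right locating pin, the same shape (bed frame 15, -60, 30 mm)
- vial: bystander: small brown vial, 24 mm wide, 42 mm tall, standing upright on the near left part of the deck; origin at the centre of its underside
- bottle: bystander: clear bottle, 60 mm wide, 150 mm tall, upright on the bench left of the bed; origin at the centre of its underside
- cup: bystander: white medicine cup, 40 mm wide, 32 mm tall, on the bench left of the bed; origin at the centre of its underside
- dish: bystander: open steel dish 150 x 100 x 30 mm on the bench right of the bed; origin at the centre of its underside
- spatula: bystander: spatula 170 mm long lying on the bench right of the bed; origin near its middle, at bench height
- syringe: bystander: empty syringe about 140 mm long and 34 mm wide lying on the bench left of the bed; origin near its middle, at bench height
- cards: bystander: stack of blank cards 80 x 110 x 20 mm on the bench beyond the bed; origin at the centre of its underside
Not all that is in view belongs to the job. There is more than one size of the plate; the one meant has the size given above.

How it is judged:
At the end, for the whole second after the job is handed in: The plate lies flat (within 0.02 rad) on the bed's floor, its underside within 2 mm of the floor, each hole within 5 mm of its own pin's axis, at rest; every bystander is within 30 mm of where it stood and the vial, bottle and cup are upright (z of plate in the frame of bed below 0.022 m and angle between plate's own z axis and vertical below 0.02 rad and horizontal distance between hole_left and pin_left below 0.005 m and horizontal distance between hole_right and pin_right below 0.005 m and angle between the x axis of plate and the x axis of bed, either way round below 0.06 rad and linear speed of plate below 0.01 m/s and distance of each of vial, bottle, cup, dish, spatula, syringe, cards from where it was at the start of the episode below 0.03 m and angle between each of vial, bottle, cup's own z axis and vertical below 0.3 rad); the robot touches nothing.
It fails at once if the plate is lifted (its centre more than 10 mm above where it lay on the deck) (z of plate in the frame of bed above 0.04 m).
It fails at once if the plate is tipped up by more than about 11 degrees (angle between plate's own z axis and vertical above 0.2 rad).
It fails at once if the plate is not nudged gently: fingers bear on it with more than 45 N (contact force between the fingers and plate above 45 N).
It fails at once if a bystander is moved by more than 30 mm or knocked over (distance of any of vial, bottle, cup, dish, spatula, syringe, cards from where it was at the start of the episode above 0.03 m or not (angle between vial's own z axis and vertical below 0.3 rad) or not (angle between bottle's own z axis and vertical below 0.3 rad) or not (angle between cup's own z axis and vertical below 0.3 rad)).
It also fails if it takes over 67 s, if anything falls off the work surface, if the arm or the gripper's body presses on something with over 40 N, if the wrist force passes 120 N, or if a joint passes its speed limit or range.

ROBOT

A 7-joint arm with a two-finger parallel gripper is mounted at the origin on the work surface. World frame = base frame: x ahead of the robot, y to its left, z up, the work surface at z = 0. Lengths are in m, angles in rad, forces in N, time in s.
With the tool pointing down it reaches from about 0.4 to 0.85 m from the base axis. Payload 10.4 kg.
Tool frame: the origin (TCP) lies on the centre line of the jaws, within the pads' length; the fingertips stand 14 mm ahead of it and the grasp point (between the pads) lies 5 mm behind it (tip_reach is the z of the fingertips in the tool frame, in m); z points along the fingers, x is the direction in which the jaws open and shut, and the axes are right-handed (so a half turn about z gives the same grasp; the last joint's range is limited). The gripper opens to 87 mm and grips with 3 to 60 N. Pads are 19 mm wide; open, the fingers measure 117 mm over their backs; the gripper's body (75 mm by 190 mm) begins 51 mm behind the grasp point.
Start: joints at [-0.023, 0.332, -0.065, 1.46, 0.022, 1.35, -0.088], TCP at [0.625, 0, 0.237] pointing down, gripper open.
Joint ranges: [-2.6, 2.6], [-0.5, 2.12], [-1.47, 1.34], [0.16, 2.42], [-1.27, 4.41], [0.06, 2.06], [-2.6, 2.6]. Speed limits (rad/s): [2.22, 2.22, 2.79, 2.79, 3.14, 3.14, 3.14].

INTERFACE

Orientations are given as a unit quaternion [x, y, z, w].
In Python, from bench import * gives the robot as it stands.
- The arm moves only by the tool carry_out, never from a script. Its argument "rows" is a list of rows, each a list of 5 numbers: the closure, from -1 (fully open) to 1 (shut), so that 0 is half open, then the shift along the tool's x, y, z in units of 30 mm (1.0 is 30 mm), then the turn about the tool's z in units of 5 degrees (1.0 is 5 degrees). In form: [[jaw, x, y, z, turn], ...]. A call has 1 to 20 rows; each row shifts and turns the pose as measured when the row begins, along the tool's axes as they then stand; what a row does not reach is not made up. A row lasts 1/12 s, in which the tool goes at most 41.7 mm and 7.16 degrees, less where a joint would pass 70% of its speed; a pose out of reach is approached as far as the arm can. A call is refused whole if a number of a shift passes 1 or a number of a turn 1, either way. A call with a gripper value outside its range is refused whole. The fingers move at their own pace and stop on an object; "force" is the grip in N (left out, the last holds). Time passes only in rows, so rows that do not move let the fingers close. It gives the time, the measured TCP pose, the force and the opening at its end, in the units of the state.
- read_state(): the state, without advancing time (a new reading comes with each control period).
- camera(name): name is "scene" or "side" or "wrist"; returns the picture (384x512x3 uint8, blue, green, red); there is no depth.
- camera_info(name): a dict with "fx", "fy", "cx", "cy" (pixels), "extrinsics" (4x4, takes a point from camera to world coordinates); the wrist camera has in their place "tool_from_camera" (4x4, takes a point from camera to tool coordinates, whose origin is the TCP and whose axes are the tool frame's). Camera axes: x right, y down, z forward; pixel columns grow to the right and rows downward; lengths in m; the calibration is good to about 2 mm. A picture is of the moment at which its call begins: read the wrist's pose just before it. camera_info takes no time and is no camera call.
- close_job(): hands the job in, once; it reports no verdict.
Trained networks look in the newest picture that a camera, given by its name, has taken for a name from the list of things; names that differ only in an ending like _2 or _b are one class to them, and where a whole thing is asked for, a point or a joint stands for the part that bears it (a point fixed in the world has none). Each returns a list of dicts, best first, with "conf" (0 to 1); they miss things now and then, are a little off and sometimes report something else, mostly with a low value. They report only what shows in the picture. A call takes as long as a camera call. They do not tell look-alikes from the thing itself.
- recognise(query, camera): "box" ([centre column, centre row, width, height] in pixels, round what is visible of it).
- silhouettes(query, camera): "mask" (384x512 bool, what is visible of it) and "box" ([centre column, centre row, width, height] in pixels, round what is visible of it).
- pinpoint(query, camera): "xy" ([column, row] in pixels: a listed point, or the origin of a listed thing).
The state is a dict: "time": time; "joint_positions": joint angles; "joint_vel": joint speeds; "joint_torque": joint torques, N m; "ee_pos": TCP position; "eef_rot": TCP orientation; "ft_force": force on the tool from outside, world axes, zero at the start; "torque": the same for the moment, N m; "width": finger opening in m.
Only numpy, scipy, OpenCV 4.12 (cv2) and the standard library are available. Lean on these libraries where they do the work, as an engineer would, in place of code of your own. Each camera call takes 0.05 s, during which the arm holds its last target. There are 200 camera calls.

## Working session

There is one attempt and no reset: what is moved stays moved. The work goes in short steps, Python scripts to look and compute and a tool call to move; the robot and the scene stay as the last step left them, time stands still between calls to the robot, and variables do not carry over. Pictures are saved under pics/ and viewed, about 8 in all and at most 12, crops included, and the job is handed in when it is done.

Besides the shell and the picture viewer there is one more tool, called in YAML: its name, and indented under it one key for each argument. carry_out: Moves the arm, as the interface text tells. Its arguments: {"type":"object","properties":{"rows":{"type":"array","items":{"type":"array","items":{"type":"number"}}},"force":{"type":"number"}},"required":["rows"]}

```bash
mkdir -p pics; cat > h.py <<'E'
from bench import *
import numpy as np, cv2
from scipy.spatial.transform import Rotation as R
def T(name,st=None):
    ci=camera_info(name)
    if name!="wrist": return ci,np.array(ci["extrinsics"])
    st=st or read_state(); M=np.eye(4); M[:3,:3]=R.from_quat(st["eef_rot"]).as_matrix(); M[:3,3]=st["ee_pos"]
    return ci,M@np.array(ci["tool_from_camera"])
def w(name,xy,z,st=None):
    ci,M=T(name,st); d=M[:3,:3]@np.array([(xy[0]-ci["cx"])/ci["fx"],(xy[1]-ci["cy"])/ci["fy"],1]); o=M[:3,3]
    return o+d*(z-o[2])/d[2]
def px(name,p,st=None):
    ci,M=T(name,st); q=np.linalg.inv(M)@np.append(p,1); return np.array([ci["fx"]*q[0]/q[2]+ci["cx"],ci["fy"]*q[1]/q[2]+ci["cy"]])
E
python3 - <<'E'
from h import *
np.set_printoptions(precision=4,suppress=True)
s=read_state(); print(s["time"],s["ee_pos"],s["eef_rot"],s["ft_force"],s["width"])
H={"plate":.03,"plate_near":.03,"hole_left":.03,"hole_right":.03,"step":.03,"pin_left":.03,"pin_right":.03,"bed":0}
ims=[]
for c in ["scene","side","wrist"]:
    im=camera(c); ims.append(im); cv2.imwrite(f"pics/{c}0.png",im)
    for q,z in H.items():
        for d in pinpoint(q,c)[:2]: print(c,q,round(d["conf"],2),np.round(d["xy"],1),w(c,d["xy"],z,s)[:2])
cv2.imwrite("pics/all0.png",cv2.resize(np.vstack([np.hstack(ims[:2]),np.hstack([ims[2],ims[2]*0])]),(800,600)))
E
```

```text
0.0 [ 0.6246 -0.      0.2358] [ 1.      0.     -0.0007  0.    ] [-0.19   -0.5314  0.7241] 0.08667471759033801
scene plate 0.95 [118.6 167.3] [ 0.2385 -0.3095]
scene plate 0.84 [385.7 201.7] [0.5776 0.3491]
scene plate_near 0.74 [262.7 205.5] [0.4847 0.0348]
scene plate_near 0.67 [ 97.8 190.7] [ 0.2983 -0.3753]
scene hole_left 0.92 [372.7 211.8] [0.5946 0.3028]
scene hole_left 0.91 [103.7 148.2] [ 0.1573 -0.3399]
scene hole_right 0.92 [147.4 172.2] [ 0.2808 -0.2358]
scene hole_right 0.86 [241.4 236.6] [ 0.5544 -0.0457]
scene step 0.58 [255.5 219.1] [0.5176 0.004 ]
scene pin_left 0.92 [283.9 245.4] [0.6119 0.0486]
scene pin_right 0.85 [238.2 256. ] [ 0.6031 -0.069 ]
scene bed 0.83 [259.3 247.9] [ 0.5855 -0.0082]
side plate 0.88 [247.7 191.9] [0.5515 0.0136]
side plate 0.8 [374.3 161.3] [ 0.197  -0.2773]
side plate_near 0.81 [357.1 145.6] [ 0.2715 -0.3344]
side plate_near 0.74 [273.2 224.6] [0.427  0.1092]
side hole_left 0.75 [204.8 266.1] [0.5563 0.3191]
side hole_left 0.58 [396.6 159.3] [ 0.1267 -0.3153]
side hole_right 0.76 [256.9 182.9] [ 0.5385 -0.0345]
side hole_right 0.73 [357.1 173.3] [ 0.239  -0.1987]
side step 0.68 [293.7 156.7] [ 0.465  -0.1975]
side step 0.56 [259.3 194.3] [0.5124 0.0095]
side pin_left 0.68 [227.3 198.1] [0.6024 0.0621]
side pin_right 0.5 [259.6 194.6] [0.511  0.0104]
side bed 0.72 [268.2 201.3] [0.4838 0.0029]
side bed 0.7 [241.  189.8] [ 0.5872 -0.0114]
wrist plate 0.74 [201.8 162. ] [0.5541 0.0151]
wrist plate 0.36 [337.  177.8] [ 0.7321 -0.006 ]
wrist plate_near 0.92 [145.  147.5] [0.4819 0.0339]
wrist hole_left 0.61 [218.8 116.9] [0.5783 0.0719]
wrist hole_right 0.9 [206.6 204. ] [ 0.5577 -0.0425]
wrist pin_right 0.97 [233.7 216.8] [ 0.5942 -0.061 ]
wrist bed 0.44 [161.5 303. ] [ 0.4699 -0.2229]
```

View pics/all0.png

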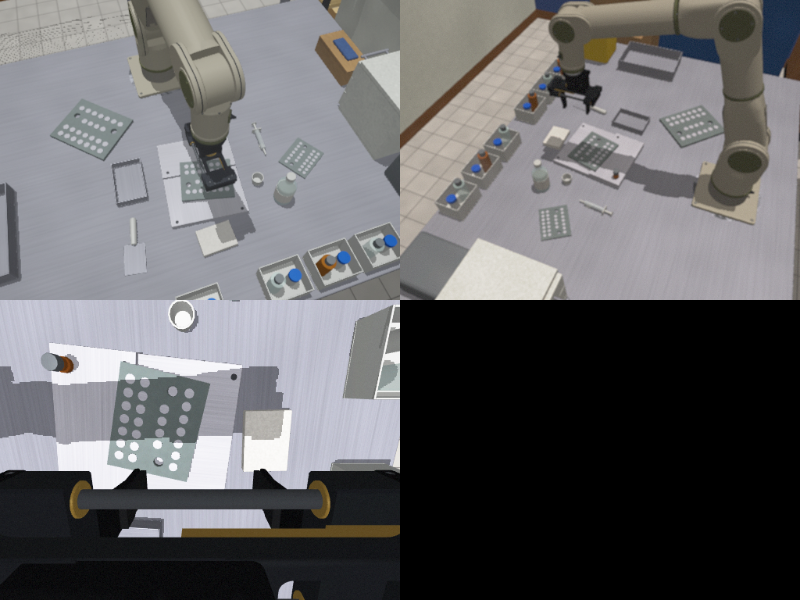

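The candidates are the plate on the jig (wrist 202,162; scene about 265,230), a larger plate lying near the base (scene 118,167) and a smaller plate on the bench (scene 386,202). By the description it is the one on the jig. I'll check it in a close crop.

```bash
python3 - <<'E'
import cv2
im=cv2.imread("pics/wrist0.png"); cv2.imwrite("pics/c1.png",cv2.resize(im[40:240,50:316],None,fx=3,fy=3,interpolation=cv2.INTER_CUBIC))
E
```

```text
(no output)
```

View pics/c1.png

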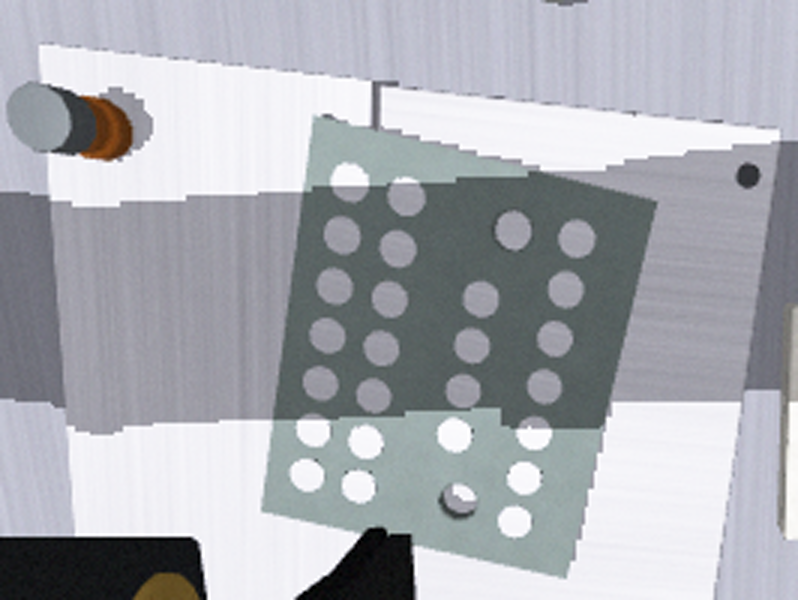

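The crop shows the plate with its right hole at crop (458,498) with a pin glint, and its left hole at (514,230). The step's left end is at (378,82), and the bed's left edge runs (40,44)–(779,130). I'll fit both rectangles.

```bash
cat >> h.py <<'E'
from scipy.optimize import least_squares
def fit(obs,img,name,st,n0=(0.57,0,0)):
    """planar fit x,y,yaw; obs rows: lx,ly,worldz ; img pixels"""
    P=np.array([w(name,u,o[2],st)[:2] for o,u in zip(obs,img)]); L=np.array(obs)[:,:2]
    f=lambda p:(L@np.array([[np.cos(p[2]),np.sin(p[2])],[-np.sin(p[2]),np.cos(p[2])]])+p[:2]-P).ravel()
    r=least_squares(f,n0,loss="soft_l1",f_scale=.002); return r.x,np.round(r.fun.reshape(-1,2)*1e3,1)
E
python3 - <<'E'
from h import *
np.set_printoptions(precision=4,suppress=True)
s=read_state(); c=lambda a:np.array(a)/3+[50,40]
pl=fit([(-.07,.085,.038),(.07,.085,.038),(.07,-.085,.038),(-.07,-.085,.038),(.015,.06,.038),(.015,-.06,.038)],[c(a) for a in [(316,115),(656,203),(566,577),(263,512),(514,230),(458,498)]],"wrist",s)
bd=fit([(-.205,.125,.03),(-.073,.125,.03),(.095,.125,.02),(-.073,.125,.02)],[c(a) for a in [(40,44),(374,82),(779,130),(380,82)]],"wrist",s)
print(pl,bd)
p,b=pl[0],bd[0]
print("far right bed corner px",px("wrist",[b[0]+np.cos(b[2])*.095+np.sin(b[2])*.125,b[1]+np.sin(b[2])*.095-np.cos(b[2])*.125,.02],s))
Rb=R.from_euler("z",-b[2]).as_matrix()[:2,:2]; print("plate in bed",Rb@(p[:2]-b[:2]),np.degrees(p[2]-b[2]))
for q in ("vial","bottle","cup","dish","spatula","syringe","cards"):
  for n in ("scene","side"):
    for d in pinpoint(q,n)[:2]: print(q,n,round(d["conf"],2),w(n,d["xy"],.03 if q=="vial" else 0)[:2])
for sd,l in((1,"pin_left"),(-1,"pin_right")): print(l,b[:2]+Rb.T@[.015,.06*sd])
E
```

```text
(array([ 0.5541,  0.0174, -0.236 ]), array([[-0.6,  0.4],
       [ 1. ,  0.9],
       [ 0.4, -0.7],
       [-0.6,  0.7],
       [-0.4,  0. ],
       [ 0.2, -1.5]])) (array([ 0.5872, -0.002 , -0.1041]), array([[-0.8,  0.3],
       [-0.5,  0.6],
       [ 2. ,  0.1],
       [-0.2, -1. ]]))
far right bed corner px [284.9463 261.7689]
plate in bed [-0.035   0.0159] -7.557450745508652
vial side 0.52 [0.421  0.1035]
bottle scene 0.85 [0.6734 0.2443]
bottle side 0.74 [0.667  0.2432]
cup scene 0.76 [0.5967 0.1764]
cup side 0.52 [0.5853 0.1939]
dish scene 0.64 [ 0.7388 -0.0171]
dish scene 0.63 [ 0.4687 -0.2324]
dish side 0.95 [ 0.473  -0.2392]
spatula scene 0.81 [ 0.686  -0.2566]
spatula scene 0.2 [0.5697 0.0782]
spatula side 0.69 [ 0.6793 -0.2499]
syringe scene 0.55 [0.4682 0.2558]
syringe side 0.56 [0.4514 0.2604]
cards scene 0.84 [ 0.7434 -0.018 ]
cards scene 0.15 [0.5529 0.0214]
cards side 0.56 [ 0.7458 -0.0145]
pin_left [0.6083 0.0561]
pin_right [ 0.5959 -0.0633]
```

The fit gives the bed at (0.587, -0.002), yaw -6.0°. The plate in the bed frame is at (-35, +16) mm, -7.6°, which is inside the stated ranges. The plan has two flush pushes:
1. With the open fingers along the bed's x axis, push the plate's left edge toward -y. This squares it and centres it.
2. Turn the hand 90° and push the near edge toward +x.

carry_out:
  rows:
    - [-1,-0.3,0,0,0.6]
    - [-1,-0.3,-0.7,0,0.6]
    - [-1,-0.3,-0.7,0,0]
    - [-1,-0.3,-0.7,0,0]
    - [-1,-0.3,-0.7,0,0]
    - [-1,-0.3,-0.7,0,0]
    - [-1,0,-0.7,0,0]
    - [-1,0,0,0,0]
    - [-1,0,0,0.9,0]
    - [-1,0,0,0.9,0]
    - [-1,0,0,0.9,0]
    - [-1,0,0,0.9,0]
    - [-1,0,0,0.5,0]
    - [-1,0,0,0,0]
    - [-1,0,0,0,0]

```text
time: 3.3
ee_pos: [0.5838, 0.1333, 0.1111]
eef_rot: [0.998, -0.056, 0.003, -0.0]
ft_force: [-0.3, 0.4, 0.1]
width: 0.087
```

```bash
cat >> h.py <<'E'
B=np.array([.5872,-.002,-.1041])
def tcpb(s):
    Rb=R.from_euler("z",-B[2]).as_matrix()[:2,:2]; m=R.from_quat(s["eef_rot"]).as_matrix()
    return np.round(1e3*(Rb@(np.array(s["ee_pos"][:2])-B[:2])),1),round(1e3*s["ee_pos"][2],1),"tool x yaw rel bed",round(np.degrees(np.arctan2(m[1,0],m[0,0])-B[2]),2),"tilt",np.round(m[2],3),"F",np.round(s["ft_force"],1),"t",s["time"]
E
python3 -c "
from h import *
print(tcpb(read_state()))"
```

```text
(array([-17.4, 134.2]), np.float64(111.1), 'tool x yaw rel bed', np.float64(-0.48), 'tilt', array([ 0.006, -0.001, -1.   ]), 'F', array([-0.3,  0.4,  0.1]), 't', 3.3)
```

carry_out:
  rows:
    - [-1,-0.1,0,0.7,-0.1]
    - [-1,0,0,0.7,0]
    - [-1,0,0,0.4,0]
    - [-1,0,0,0.2,0]
    - [-1,0,0,0,0]
    - [-1,0,0,0,0]

```text
time: 3.8
ee_pos: [0.5862, 0.1334, 0.0567]
eef_rot: [0.999, -0.053, 0.008, -0.002]
ft_force: [0.8, -1.1, -0.3]
width: 0.0869
```

```bash
python3 -c "
from h import *
print(tcpb(read_state())); cv2.imwrite('pics/w2.png',camera('wrist'))"
```

```text
(array([-15. , 134.5]), np.float64(56.7), 'tool x yaw rel bed', np.float64(-0.07), 'tilt', array([ 0.015, -0.004, -1.   ]), 'F', array([ 0.8, -1.1, -0.3]), 't', 3.8)
```

View pics/w2.png

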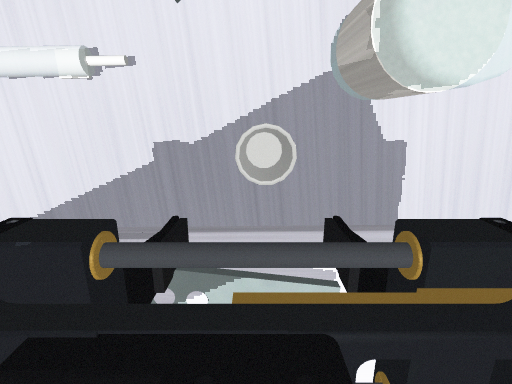

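The view shows the fingers astride the bed's left edge. The cup (266,154), bottle and syringe are clear, and the plate edge is below the bar. I'll lower and begin the slow side push.

carry_out:
  rows:
    - [-1,0,0,0.2,0]
    - [-1,0,0,0.12,0]
    - [-1,0,0,0,0]
    - [-1,0,0.2,0,0]
    - [-1,0,0.2,0,0]
    - [-1,0,0.2,0,0]
    - [-1,0,0.15,0,0]
    - [-1,0,0.15,0,0]
    - [-1,0,0,0,0]
    - [-1,0,0,0,0]

```text
time: 4.68
ee_pos: [0.5854, 0.1038, 0.0498]
eef_rot: [0.999, -0.053, 0.01, -0.003]
ft_force: [-0.4, 1.7, -0.1]
width: 0.087
```

```bash
python3 -c "
from h import *
print(tcpb(read_state()))"
```

```text
(array([-12.7, 105. ]), np.float64(49.8), 'tool x yaw rel bed', np.float64(-0.15), 'tilt', array([ 0.021, -0.006, -1.   ]), 'F', array([-0.4,  1.7, -0.1]), 't', 4.6833)
```

carry_out:
  rows:
    - [-1,0,0,0.1,0]
    - [-1,0,0,0,0]
    - [-1,0,0.1,0,0]
    - [-1,0,0.1,0.0,0]
    - [-1,0,0.1,0,0]
    - [-1,0,0.05,0,0]
    - [-1,0,0,0,0]
    - [-1,0,0,0,0]

```text
time: 5.35
ee_pos: [0.5847, 0.0944, 0.047]
eef_rot: [0.999, -0.052, 0.011, -0.004]
ft_force: [0.9, 1.5, -0.8]
width: 0.0867
```

```bash
python3 - <<'E'
from h import *
print(tcpb(read_state()))
for c in ("scene","side"):
    im=camera(c)
    for q in ("plate_near","hole_right","hole_left","pin_left","pin_right"):
        for d in pinpoint(q,c)[:3]: print(c,q,round(d["conf"],2),np.round(d["xy"]),w(c,d["xy"],.03)[:2])
    a=(180,180,150,112) if c=="scene" else (180,140,150,112)
    x,y,ww,hh=a; cv2.imwrite(f"pics/{c}3.png",cv2.resize(im[y:y+hh,x:x+ww],(600,448),interpolation=cv2.INTER_CUBIC))
cv2.imwrite("pics/m3.png",cv2.resize(np.hstack([cv2.imread("pics/scene3.png"),cv2.imread("pics/side3.png")]),(800,300)))
E
```

```text
(array([-12.5,  95.6]), np.float64(47.0), 'tool x yaw rel bed', np.float64(-0.06), 'tilt', array([ 0.022, -0.008, -1.   ]), 'F', array([ 0.9,  1.5, -0.8]), 't', 5.35)
scene plate_near 0.81 [402. 212.] [0.61882042 0.3750853 ]
scene plate_near 0.71 [ 98. 192.] [ 0.30059036 -0.37645439]
scene plate_near 0.69 [251. 206.] [0.47563827 0.00393109]
scene hole_right 0.71 [234. 239.] [ 0.55541417 -0.06595953]
scene hole_right 0.66 [146. 172.] [ 0.27997141 -0.24047016]
scene hole_right 0.59 [390. 189.] [0.54554622 0.37649241]
scene hole_left 0.97 [103. 149.] [ 0.15948393 -0.34248249]
scene hole_left 0.95 [373. 211.] [0.59319218 0.30517506]
scene hole_left 0.68 [280. 236.] [0.58547859 0.04892272]
scene pin_left 0.71 [283. 246.] [0.6112832  0.04585272]
scene pin_left 0.31 [240. 257.] [ 0.60647857 -0.0666082 ]
scene pin_right 0.65 [237. 256.] [ 0.60149809 -0.07133219]
side plate_near 0.91 [357. 147.] [ 0.27137024 -0.32770367]
side plate_near 0.77 [178. 290.] [0.59029661 0.4140052 ]
side plate_near 0.65 [270. 196.] [0.47730247 0.00418547]
side hole_right 0.89 [358. 175.] [ 0.23471362 -0.19235077]
side hole_right 0.6 [256. 180.] [ 0.54749563 -0.04712748]
side hole_right 0.57 [203. 299.] [0.51598208 0.41428212]
side hole_left 0.96 [238. 198.] [0.57168784 0.04969012]
side hole_left 0.93 [397. 160.] [ 0.12565711 -0.30931123]
side hole_left 0.72 [201. 265.] [0.56822121 0.32124285]
side pin_left 0.75 [226. 198.] [0.6071832  0.06489169]
```

View pics/m3.png

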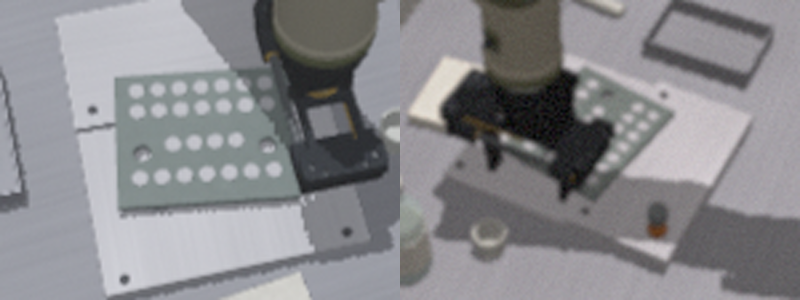

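The scene view shows the plate squared up against the fingers, with its holes at crop (143,153) and (268,145). I'll back off, rise, shift behind the plate and turn 90° so the wrist camera looks ahead over it.

carry_out:
  rows:
    - [-1,0,-0.3,0,0]
    - [-1,0,-0.4,0,0]
    - [-1,0,-0.1,-0.6,0]
    - [-1,0,0,-0.9,0]
    - [-1,0,0,-0.9,0]
    - [-1,0,0,-0.9,0]
    - [-1,0,0,-0.9,0]
    - [-1,-0.4,0.3,-0.8,0]
    - [-1,-0.6,0.7,-0.5,0]
    - [-1,-0.6,0.7,-0.5,0]
    - [-1,-0.6,0.7,0,0]
    - [-1,-0.6,0.7,0,0]
    - [-1,-0.5,0.7,0,0]
    - [-1,0,0,0,0]

```text
time: 7.12
ee_pos: [0.4687, 0.027, 0.2328]
eef_rot: [0.999, -0.045, 0.01, -0.004]
ft_force: [1.0, -0.3, 1.0]
width: 0.0869
```

carry_out:
  rows:
    - [-1,0,0,0,1]
    - [-1,0,0,0,1]
    - [-1,0,0,0,1]
    - [-1,0,0,0,1]
    - [-1,0,0,0,1]
    - [-1,0,0,0,1]
    - [-1,0,0,0,1]
    - [-1,0,0,0,1]
    - [-1,0,0,0,1]
    - [-1,0,0,0,1]
    - [-1,0,0,0,1]
    - [-1,0,0,0,1]
    - [-1,0,0,0,1]
    - [-1,0,0,0,1]
    - [-1,0,0,0,1]
    - [-1,0,0,0,1]
    - [-1,0,0,0,1]
    - [-1,0,0,0,1]
    - [-1,0,0,0,0]
    - [-1,0,0,0,0]

```text
time: 8.78
ee_pos: [0.4712, 0.0482, 0.2359]
eef_rot: [-0.653, 0.757, -0.006, 0.01]
ft_force: [-0.3, 0.8, -0.1]
width: 0.0872
```

```bash
python3 - <<'E'
from h import *
s=read_state();print(tcpb(s), np.round(s["joint_positions"],2)); im=camera('wrist'); cv2.imwrite('pics/w4.png',im)
for q in ("plate","plate_near","hole_right","hole_left","pin_left","pin_right","step","bed"):
    for d in pinpoint(q,"wrist")[:2]: print(q,round(d["conf"],2),np.round(d["xy"]),w("wrist",d["xy"],.0 if q=="bed" else .03,s)[:2])
cv2.imwrite('pics/w4.png',cv2.resize(im,(800,600),interpolation=cv2.INTER_CUBIC))
E
```

```text
(array([-120.6,   37.8]), np.float64(235.9), 'tool x yaw rel bed', np.float64(-92.52), 'tilt', array([-0.008, -0.022, -1.   ]), 'F', array([-0.3,  0.8, -0.1]), 't', 8.7833) [-0.07 -0.01 -0.12  1.86 -0.    1.27 -1.92]
plate 0.94 [289. 107.] [ 0.55155341 -0.0029605 ]
plate 0.88 [ 27. 142.] [0.55881379 0.33669739]
plate_near 0.96 [279. 165.] [0.48159875 0.01831136]
hole_right 0.87 [338. 103.] [ 0.5473368 -0.0638979]
hole_right 0.6 [ 12. 169.] [0.52749252 0.3684973 ]
hole_left 0.95 [ 52. 127.] [0.57222025 0.29787588]
hole_left 0.94 [240.  89.] [0.58177187 0.05429846]
pin_left 0.63 [236.  66.] [0.60773049 0.05492872]
pin_right 0.74 [336.  62.] [ 0.59483154 -0.06547552]
pin_right 0.69 [218. 221.] [0.41681045 0.11071573]
bed 0.23 [279. 165.] [0.47641935 0.01710504]
```

View pics/w4.png

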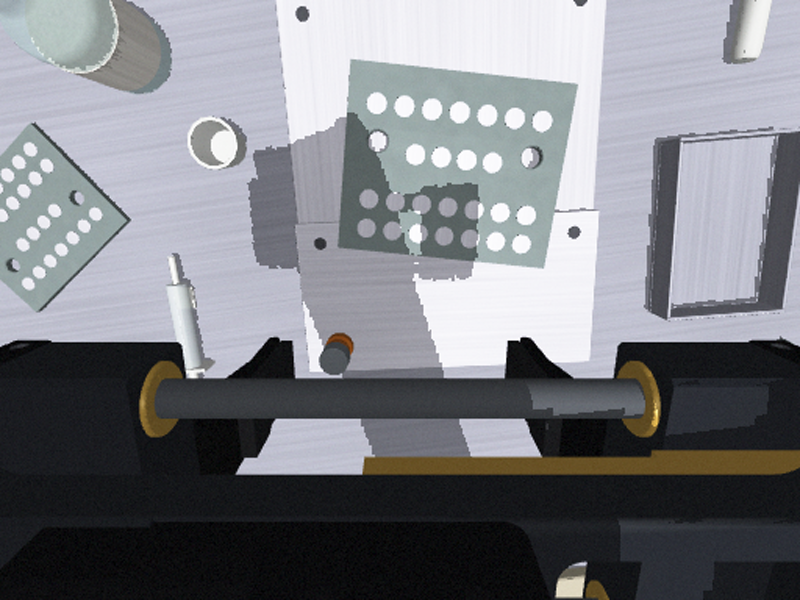

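```bash
cat >> h.py <<'E'
np.set_printoptions(precision=4,suppress=True)
PL=lambda z:[(-.07,.085,z),(.07,.085,z),(.07,-.085,z),(-.07,-.085,z),(.015,.06,z),(.015,-.06,z)]
def rel(p,b):
    return np.round(1e3*(R.from_euler("z",-b[2]).as_matrix()[:2,:2]@(p[:2]-b[:2])),1),round(np.degrees(p[2]-b[2]),2)
E
python3 - <<'E'
from h import *
s=read_state(); k=.64
pl=fit(PL(.038),[np.array(a)*k for a in [(339,247),(351,60),(577,84),(545,268),(378,141),(531,157)]],"wrist",s)
bd=fit([(-.073,.125,.03),(-.073,-.125,.03),(-.205,.125,.03),(-.205,-.125,.03)],[np.array(a)*k for a in [(297,224),(599,210),(309,372),(590,360)]],"wrist",s)
print(pl,bd,rel(pl[0],bd[0]),rel(pl[0],B))
E
```

```text
(array([ 0.5493, -0.0042, -0.2487]), array([[-0.7,  0.7],
       [ 0.6,  0.4],
       [ 0.4, -0.9],
       [-0.1,  0.4],
       [-0.1,  0.3],
       [-0.2, -0.9]])) (array([ 0.5862, -0.0031, -0.1056]), array([[ 0.7,  2.1],
       [ 0.4, -0.9],
       [-0.2, -0.7],
       [-0.9, -0. ]])) (array([-36.6,  -5. ]), np.float64(-8.2)) (array([-37.5,  -6.1]), np.float64(-8.28))
```

Fitted again, the plate is at (-37, -5.5) mm, -8.2°. It slid across but did not rotate, so friction on the deck dominates. The flush near-edge push should square it, because the right finger touches first and turns it counter-clockwise.

carry_out:
  rows:
    - [-1,0.3,0.2,0,-0.5]
    - [-1,0.5,0.3,0,0]
    - [-1,0.5,0.2,0,0]
    - [-1,0.15,0,0.8,0]
    - [-1,0,0,0.9,0]
    - [-1,0,0,0.9,0]
    - [-1,0,0,0.9,0]
    - [-1,0,0,0.9,0]
    - [-1,0,0,0,0]
    - [-1,0,0,0,0]

```text
time: 10.07
ee_pos: [0.4492, 0.0048, 0.1011]
eef_rot: [-0.669, 0.743, -0.008, 0.013]
ft_force: [-0.1, 0.0, 0.5]
width: 0.087
```

```bash
python3 -c "
from h import *
print(tcpb(read_state()))"
```

```text
(array([-137.9,   -7.5]), np.float64(101.1), 'tool x yaw rel bed', np.float64(-89.97), 'tilt', array([-0.009, -0.029, -1.   ]), 'F', array([-0.1,  0. ,  0.5]), 't', 10.0667)
```

carry_out:
  rows:
    - [-1,0,0,0.7,0]
    - [-1,0,0,0.6,0]
    - [-1,0,0,0.3,0]
    - [-1,0,0,0.15,0]
    - [-1,0,0,0,0]
    - [-1,0,0,0,0]

```text
time: 10.57
ee_pos: [0.4563, 0.0055, 0.0553]
eef_rot: [-0.67, 0.743, -0.011, 0.017]
ft_force: [-0.5, 0.9, 0.3]
width: 0.0869
```

```bash
python3 -c "
from h import *
print(tcpb(read_state()))"
```

```text
(array([-130.9,   -6.1]), np.float64(55.3), 'tool x yaw rel bed', np.float64(-89.94), 'tilt', array([-0.01 , -0.039, -0.999]), 'F', array([-0.5,  0.9,  0.3]), 't', 10.5667)
```

carry_out:
  rows:
    - [-1,0,0.25,0,0]
    - [-1,0,0.05,0.2,0]
    - [-1,0,0.05,0.1,0]
    - [-1,0,0,0,0]
    - [-1,0,0,0,0]

```text
time: 10.98
ee_pos: [0.447, 0.0069, 0.0482]
eef_rot: [-0.669, 0.743, -0.013, 0.019]
ft_force: [-0.0, -0.1, -0.0]
width: 0.087
```

```bash
python3 -c "
from h import *
print(tcpb(read_state()))"
```

```text
(array([-140.4,   -5.7]), np.float64(48.2), 'tool x yaw rel bed', np.float64(-89.95), 'tilt', array([-0.011, -0.044, -0.999]), 'F', array([-0. , -0.1, -0. ]), 't', 10.9833)
```

carry_out:
  rows:
    - [-1,0,-0.1,0.06,0]
    - [-1,0,-0.15,0,0]
    - [-1,0,-0.1,0,0]
    - [-1,0,-0.1,0,0]
    - [-1,0,-0.1,0,0]
    - [-1,0,-0.1,0,0]
    - [-1,0,-0.1,0,0]
    - [-1,0,-0.1,0,0]
    - [-1,0,0,0,0]
    - [-1,0,0,0,0]

```text
time: 11.82
ee_pos: [0.4744, 0.0033, 0.0469]
eef_rot: [-0.669, 0.743, -0.012, 0.017]
ft_force: [-2.2, -0.7, 0.8]
width: 0.0869
```

```bash
python3 - <<'E'
from h import *
s=read_state();print(tcpb(s)); im=camera('wrist')
for q,z in (("hole_right",.038),("hole_left",.038),("pin_left",.03),("pin_right",.03)):
    for d in pinpoint(q,"wrist")[:2]: print(q,round(d["conf"],2),np.round(d["xy"]),w("wrist",d["xy"],z,s)[:2])
cv2.imwrite('pics/w5.png',cv2.resize(im,(800,600),interpolation=cv2.INTER_CUBIC))
E
```

```text
(array([-112.8,   -6.4]), np.float64(46.9), 'tool x yaw rel bed', np.float64(-90.02), 'tilt', array([-0.01 , -0.041, -0.999]), 'F', array([-2.2, -0.7,  0.8]), 't', 11.8167)
hole_right 0.93 [347.  74.] [ 0.5631 -0.055 ]
hole_left 0.72 [348.  72.] [ 0.5637 -0.0551]
hole_left 0.58 [139.  65.] [0.5795 0.0575]
```

View pics/w5.png

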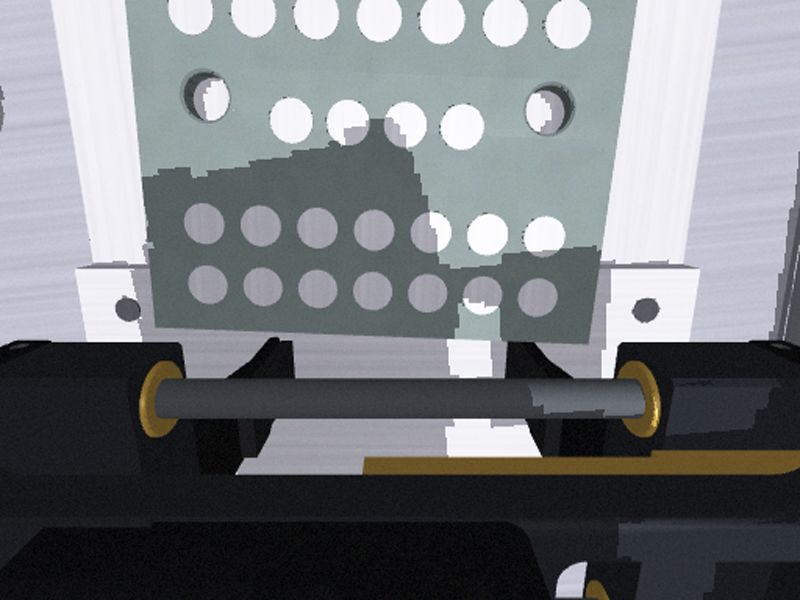

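The wrist view shows the plate now about 2° askew: near edge (154,327)–(588,344), step line level at row 267. I'll fit it.

```bash
python3 - <<'E'
from h import *
s=read_state(); k=.64
L=[(-.07,.085,.038),(-.07,-.085,.038),(.015,.06,.038),(.015,-.06,.038)]
pl=fit(L,[np.array(a)*k for a in [(154,327),(588,344),(206,97),(549,109)]],"wrist",s)
bd=fit([(-.073,.125,.03),(-.073,-.125,.03)],[np.array(a)*k for a in [(77,267),(699,267)]],"wrist",s)
print(pl,bd,rel(pl[0],bd[0]),rel(pl[0],B))
E
```

```text
(array([ 0.5583,  0.0043, -0.1424]), array([[-0.1, -0.3],
       [-0.1,  0.1],
       [ 0.4,  0.4],
       [-0.1, -0.1]])) (array([ 0.5869, -0.0015, -0.1028]), array([[ 0.1,  1.5],
       [-0.1, -1.5]])) (array([-29. ,   2.9]), np.float64(-2.27)) (array([-29.4,   3.3]), np.float64(-2.19))
```

carry_out:
  rows:
    - [-1,0,-0.1,0,0]
    - [-1,0,-0.1,0,0]
    - [-1,0,-0.1,0,0]
    - [-1,0,-0.1,0,0]
    - [-1,0,0,0,0]
    - [-1,0,0,0,0]

```text
time: 12.57
ee_pos: [0.4869, 0.0022, 0.0473]
eef_rot: [-0.669, 0.743, -0.011, 0.017]
ft_force: [-3.4, 0.2, 1.0]
width: 0.087
```

```bash
python3 - <<'E'
from h import *
s=read_state();print(tcpb(s)); im=camera('wrist')
for q,z in (("hole_right",.038),("hole_left",.038),("plate_near",.03)):
    for d in pinpoint(q,"wrist")[:2]: print(q,round(d["conf"],2),np.round(d["xy"]/np.array(.64)),w("wrist",d["xy"],z,s)[:2])
cv2.imwrite('pics/w6.png',cv2.resize(im,(800,600),interpolation=cv2.INTER_CUBIC))
E
```

```text
(array([-100.2,   -6.2]), np.float64(47.3), 'tool x yaw rel bed', np.float64(-89.97), 'tilt', array([-0.01 , -0.04 , -0.999]), 'F', array([-3.4,  0.2,  1. ]), 't', 12.5667)
hole_right 0.93 [535. 118.] [ 0.5751 -0.0533]
hole_left 0.55 [205. 116.] [0.5879 0.0616]
plate_near 0.96 [371. 333.] [0.5003 0.0139]
```

View pics/w6.png

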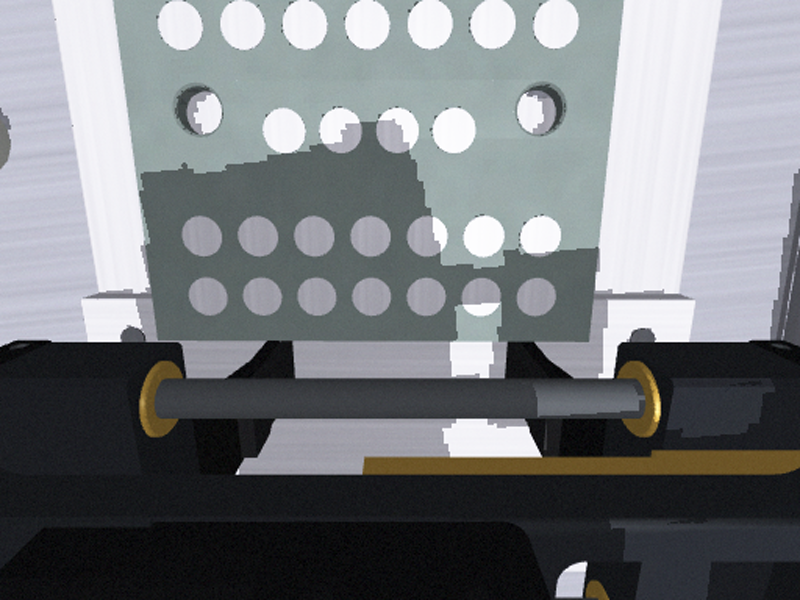

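The plate is now flush with both fingers: near edge level at row 340, holes at (199,110) and (541,109).

```bash
python3 - <<'E'
from h import *
s=read_state(); k=.64
L=[(-.07,.085,.038),(-.07,-.085,.038),(.015,.06,.038),(.015,-.06,.038)]
pl=fit(L,[np.array(a)*k for a in [(159,340),(588,341),(199,110),(541,109)]],"wrist",s)
bd=fit([(-.073,.125,.03),(-.073,-.125,.03)],[np.array(a)*k for a in [(82,298),(695,298)]],"wrist",s)
print(pl,bd,rel(pl[0],bd[0]),rel(pl[0],B))
E
```

```text
(array([ 0.569 ,  0.0056, -0.1034]), array([[-0. ,  0.3],
       [-0.1, -0.4],
       [ 0.1,  0.2],
       [ 0. , -0.1]])) (array([ 0.5868, -0.0013, -0.1015]), array([[ 0.1,  1. ],
       [-0.1, -1. ]])) (array([-18.4,   5.1]), np.float64(-0.11)) (array([-18.9,   5.7]), np.float64(0.04))
```

The plate is at (-18.5, +5.4) mm, yaw 0°. It needs about 5 mm toward -y, so I'll do a flush side push with the fingers straddling the friction centre. Back off and turn back.

carry_out:
  rows:
    - [-1,0,0.4,0,0]
    - [-1,0,0.4,-0.3,0]
    - [-1,0,0,-0.9,0]
    - [-1,0,0,-0.9,0]
    - [-1,0,0,-0.9,0]
    - [-1,0,0,-0.9,0]
    - [-1,-0.5,0,0,0]
    - [-1,-0.7,0,0,0]
    - [-1,-0.7,0,0,0]
    - [-1,-0.7,0,0,0]
    - [-1,-0.7,0,0,0]
    - [-1,-0.6,-0.5,0,0]
    - [-1,-0.3,-0.7,0,0]
    - [-1,0,-0.7,0,0]
    - [-1,0,-0.7,0,0]
    - [-1,0,0,0,0]

```text
time: 14.1
ee_pos: [0.554, 0.129, 0.1802]
eef_rot: [-0.669, 0.742, -0.016, 0.025]
ft_force: [-0.5, -0.9, 0.5]
width: 0.0868
```

carry_out:
  rows:
    - [-1,0,0,0,-1]
    - [-1,0,0,0,-1]
    - [-1,0,0,0,-1]
    - [-1,0,0,0,-1]
    - [-1,0,0,0,-1]
    - [-1,0,0,0,-1]
    - [-1,0,0,0,-1]
    - [-1,0,0,0,-1]
    - [-1,0,0,0,-1]
    - [-1,0,0,0,-1]
    - [-1,0,0,0,-1]
    - [-1,0,0,0,-1]
    - [-1,0,0,0,-1]
    - [-1,0,0,0,-1]
    - [-1,0,0,0,-1]
    - [-1,0,0,0,-1]
    - [-1,0,0,0,-1]
    - [-1,0,0,0,-0.5]
    - [-1,0,0,0,0]
    - [-1,0,0,0,0]

```text
time: 15.77
ee_pos: [0.552, 0.1311, 0.1823]
eef_rot: [0.999, -0.035, 0.034, -0.008]
ft_force: [0.3, -0.6, 0.6]
width: 0.0871
```

```bash
python3 -c "
from h import *
print(tcpb(read_state()))"
```

```text
(array([-48.9, 128.7]), np.float64(182.3), 'tool x yaw rel bed', np.float64(1.91), 'tilt', array([ 0.066, -0.018, -0.998]), 'F', array([ 0.3, -0.6,  0.6]), 't', 15.7667)
```

The hand's tilt has crept up to 0.066 rad, so one open finger would stand higher than the other. For this short side nudge I'll use closed jaws, where the tilt hardly matters, near the friction centre.

carry_out:
  rows:
    - [1,-0.2,0,0,0.4]
    - [1,-0.25,0,0,0]
    - [1,0,0,0.4,0]
    - [1,0,0,0.4,0]
    - [1,0,0,0.4,0]
    - [1,0,0,0.4,0]
    - [1,0,0,0.4,0]
    - [1,0,0,0.4,0]
    - [1,0,0,0.4,0]
    - [1,0,0,0.4,0]
    - [1,0,0,0.4,0]
    - [1,0,0,0.3,0]
    - [1,0,0,0,0]
    - [1,0,0,0,0]
  force: 5

```text
time: 16.93
ee_pos: [0.543, 0.1333, 0.0474]
eef_rot: [0.998, -0.054, 0.031, -0.008]
ft_force: [0.9, -0.1, 0.4]
width: 0.0039
```

```bash
python3 -c "
from h import *
s=read_state(); print(tcpb(s),s['width'])"
```

```text
(array([-58., 130.]), np.float64(47.4), 'tool x yaw rel bed', np.float64(-0.25), 'tilt', array([ 0.06 , -0.019, -0.998]), 'F', array([ 0.9, -0.1,  0.4]), 't', 16.9333) 0.00393408105716336
```

carry_out:
  rows:
    - [1,0,0.2,0,0]
    - [1,0,0.2,0,0]
    - [1,0,0.2,0,0]
    - [1,0,0.1,0,0]
    - [1,0,0.1,0,0]
    - [1,0,0.1,0,0]
    - [1,0,0.05,0,0]
    - [1,0,0,0,0]
    - [1,0,0,0,0]

```text
time: 17.68
ee_pos: [0.5413, 0.1015, 0.0495]
eef_rot: [0.998, -0.054, 0.033, -0.008]
ft_force: [0.1, 0.6, -0.3]
width: 0.0007
```

```bash
python3 -c "
from h import *
s=read_state(); print(tcpb(s),s['width'])"
```

```text
(array([-56.4,  98.1]), np.float64(49.5), 'tool x yaw rel bed', np.float64(-0.32), 'tilt', array([ 0.065, -0.02 , -0.998]), 'F', array([ 0.1,  0.6, -0.3]), 't', 17.6833) 0.0007140294133036536
```

carry_out:
  rows:
    - [1,0,-0.1,0.05,0]
    - [1,0,0,0.05,0]
    - [1,0,0,0,0]
    - [1,0,0.08,0,0]
    - [1,0,0.06,0,0]
    - [1,0,0.03,0,0]
    - [1,0,0,0,0]
    - [1,0,0,0,0]

```text
time: 18.35
ee_pos: [0.5413, 0.1006, 0.0462]
eef_rot: [0.998, -0.054, 0.033, -0.009]
ft_force: [1.3, 1.8, -0.7]
width: 0.0003
```

```bash
python3 -c "
from h import *
s=read_state(); print(tcpb(s),s['width'])
for c in ('scene','side'):
    im=camera(c)
    for q,z in (('hole_right',.038),('hole_left',.038)):
        for d in pinpoint(q,c)[:3]: print(c,q,round(d['conf'],2),np.round(d['xy']),rel(w(c,d['xy'],z),B)[0] if 0 else rel(np.append(w(c,d['xy'],z)[:2],0),B)[0])
"
```

```text
(array([-56.3,  97.3]), np.float64(46.2), 'tool x yaw rel bed', np.float64(-0.22), 'tilt', array([ 0.065, -0.021, -0.998]), 'F', array([ 1.3,  1.8, -0.7]), 't', 18.35) 0.00030525452622343497
scene hole_right 0.94 [146. 170.] [-282.  -265.8]
scene hole_right 0.92 [239. 248.] [  5.4 -58.7]
scene hole_right 0.74 [390. 189.] [-75.6 370.7]
scene hole_left 0.88 [102. 149.] [-383.  -384.9]
scene hole_left 0.73 [287. 237.] [ 2.2 64.6]
scene hole_left 0.65 [370. 210.] [-25.7 296.3]
side hole_right 0.93 [249. 175.] [ -9.2 -49. ]
side hole_right 0.93 [356. 172.] [-320.7 -227.8]
side hole_right 0.88 [201. 299.] [-113.3  411.9]
side hole_left 0.98 [235. 200.] [-22.7  68. ]
side hole_left 0.95 [397. 159.] [-426.6 -354.1]
side hole_left 0.61 [202. 268.] [-64.1 330. ]
```

carry_out:
  rows:
    - [1,0,0.04,0,0]
    - [1,0,0,0,0]
    - [1,0,-0.3,0,0]
    - [1,0,-0.4,0,0]
    - [1,0,-0.1,-0.4,0]
    - [1,0,0,-0.5,0]
    - [1,0,0,-0.5,0]
    - [1,0,0,-0.5,0]
    - [1,0,0,-0.5,0]
    - [1,0,0,-0.5,0]
    - [1,0,0,-0.5,0]
    - [1,-0.4,0.3,-0.3,0]
    - [1,-0.5,0.6,0,0]
    - [1,-0.5,0.6,0,0]
    - [1,-0.5,0.6,0,0]
    - [1,-0.4,0.6,0,0]
    - [1,0,0.6,0,0]
    - [1,0,0.4,0,0]
    - [1,0,0,0,0]
    - [1,0,0,0,0]

```text
time: 20.32
ee_pos: [0.4535, 0.0305, 0.1702]
eef_rot: [0.998, -0.045, 0.038, -0.011]
ft_force: [-0.0, 0.3, -0.2]
width: 0.0006
```

carry_out:
  rows:
    - [-1,0,0,0,1]
    - [-1,0,0,0,1]
    - [-1,0,0,0,1]
    - [-1,0,0,0,1]
    - [-1,0,0,0,1]
    - [-1,0,0,0,1]
    - [-1,0,0,0,1]
    - [-1,0,0,0,1]
    - [-1,0,0,0,1]
    - [-1,0,0,0,1]
    - [-1,0,0,0,1]
    - [-1,0,0,0,1]
    - [-1,0,0,0,1]
    - [-1,0,0,0,1]
    - [-1,0,0,0,1]
    - [-1,0,0,0,1]
    - [-1,0,0,0,1]
    - [-1,0,0,0,0.5]
    - [-1,0,0,0,0]
    - [-1,0,0,0,0]

```text
time: 21.98
ee_pos: [0.4585, 0.0618, 0.1792]
eef_rot: [-0.674, 0.737, -0.017, 0.04]
ft_force: [0.6, -0.8, 0.1]
width: 0.0872
```

```bash
python3 - <<'E'
from h import *
s=read_state();print(tcpb(s),s["width"]); im=camera('wrist')
cv2.imwrite('pics/w7.png',cv2.resize(im,(800,600),interpolation=cv2.INTER_CUBIC))
E
```

```text
(array([-134.6,   50.1]), np.float64(179.2), 'tool x yaw rel bed', np.float64(-89.04), 'tilt', array([-0.035, -0.079, -0.996]), 'F', array([ 0.6, -0.8,  0.1]), 't', 21.9833) 0.08717707509141065
```

View pics/w7.png

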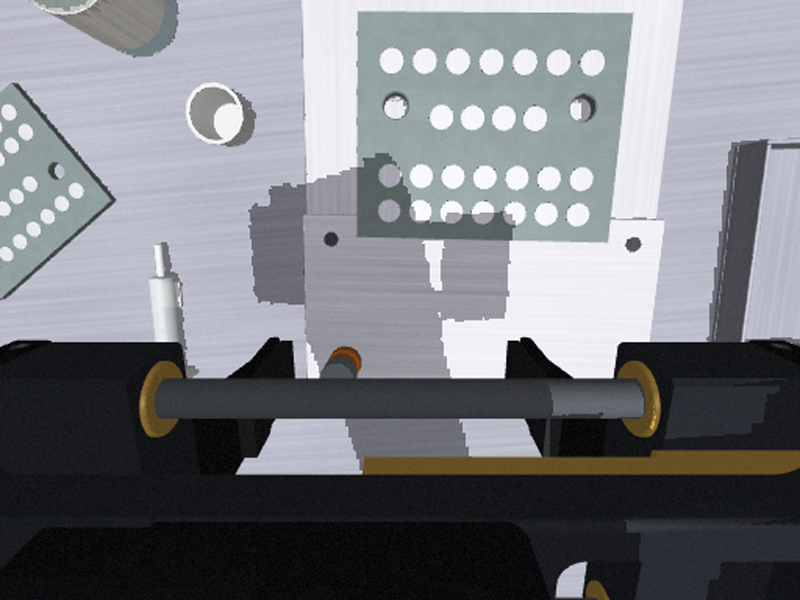

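The plate lies near square on the bed, corners at about (358,12), (633,13), (609,242) and (358,236). The vial stands at (340,365), well left of the planned path. I'll fit it.

```bash
python3 - <<'E'
from h import *
s=read_state(); k=.64
pl=fit(PL(.038),[np.array(a)*k for a in [(358,236),(358,12),(633,13),(609,242),(396,106),(583,107)]],"wrist",s)
bd=fit([(-.073,.125,.03),(-.073,-.125,.03)],[np.array(a)*k for a in [(304,215),(664,220)]],"wrist",s)
print(pl,bd,rel(pl[0],bd[0]),rel(pl[0],B))
E
```

```text
(array([ 0.5681,  0.0005, -0.105 ]), array([[-0.8,  0.4],
       [ 0.4,  0.3],
       [ 0.4, -0.4],
       [-0.1,  0.1],
       [ 0.3,  0. ],
       [-0.3, -0.4]])) (array([ 0.5859, -0.0012, -0.101 ]), array([[ 0.1,  1.1],
       [-0.1, -1.1]])) (array([-17.8,  -0.1]), np.float64(-0.23)) (array([-19.2,   0.5]), np.float64(-0.05))
```

carry_out:
  rows:
    - [-1,0.3,0,0,0.2]
    - [-1,0.5,0,0,0]
    - [-1,0.5,0,0,0]
    - [-1,0.4,0,0,0]
    - [-1,0.1,0,0,0]
    - [-1,0,0,0.3,0]
    - [-1,0,0,0.4,0]
    - [-1,0,0,0.4,0]
    - [-1,0,0,0.4,0]
    - [-1,0,0,0.4,0]
    - [-1,0,0,0.4,0]
    - [-1,0,0,0.4,0]
    - [-1,0,0,0.4,0]
    - [-1,0,0,0.4,0]
    - [-1,0,0,0.3,0]
    - [-1,0,0,0,0]
    - [-1,0,0,0,0]

```text
time: 23.45
ee_pos: [0.4619, 0.015, 0.0537]
eef_rot: [-0.672, 0.739, -0.015, 0.041]
ft_force: [0.3, -0.2, 1.1]
width: 0.0869
```

```bash
python3 -c "
from h import *
s=read_state(); print(tcpb(s),s['width'])"
```

```text
(array([-126.4,    3.9]), np.float64(53.7), 'tool x yaw rel bed', np.float64(-89.38), 'tilt', array([-0.039, -0.077, -0.996]), 'F', array([ 0.3, -0.2,  1.1]), 't', 23.45) 0.0868814111321375
```

The tilt makes the left finger ride higher than the right, so I'll half-close the jaws to shrink that difference before the final push.

carry_out:
  rows:
    - [0,0.1,0,0,0.12]
    - [0,0,0,0,0]
    - [0,0,0,0.12,0]
    - [0,0,0,0.08,0]
    - [0,0,0,0,0]
    - [0,0,0,0,0]
    - [0,0,0,0,0]

```text
time: 24.03
ee_pos: [0.4637, 0.0121, 0.0492]
eef_rot: [-0.668, 0.743, -0.017, 0.042]
ft_force: [1.0, -0.7, -0.2]
width: 0.049
```

```bash
python3 -c "
from h import *
s=read_state(); print(tcpb(s),s['width'])"
```

```text
(array([-124.3,    1.2]), np.float64(49.2), 'tool x yaw rel bed', np.float64(-90.04), 'tilt', array([-0.041, -0.081, -0.996]), 'F', array([ 1. , -0.7, -0.2]), 't', 24.0333) 0.04899316301293686
```

carry_out:
  rows:
    - [0,0,-0.15,0.05,0]
    - [0,0,-0.2,0.03,0]
    - [0,0,-0.2,0.02,0]
    - [0,0,-0.1,0.01,0]
    - [0,0,-0.1,0.01,0]
    - [0,0,-0.1,0.01,0]
    - [0,0,-0.1,0.01,0]
    - [0,0,0,0,0]
    - [0,0,0,0,0]

```text
time: 24.78
ee_pos: [0.4949, 0.0089, 0.0469]
eef_rot: [-0.668, 0.743, -0.016, 0.041]
ft_force: [-1.6, -0.6, 1.1]
width: 0.0434
```

```bash
python3 -c "
from h import *
s=read_state(); print(tcpb(s),s['width'])"
```

```text
(array([-92.9,   1.2]), np.float64(46.9), 'tool x yaw rel bed', np.float64(-90.05), 'tilt', array([-0.04 , -0.079, -0.996]), 'F', array([-1.6, -0.6,  1.1]), 't', 24.7833) 0.04337962337392756
```

carry_out:
  rows:
    - [0,0,-0.08,0.01,0]
    - [0,0,-0.08,0.01,0]
    - [0,0,0,0,0]
    - [0,0,0,0,0]

```text
time: 25.12
ee_pos: [0.4995, 0.0084, 0.0465]
eef_rot: [-0.668, 0.743, -0.015, 0.041]
ft_force: [-1.5, -0.5, -0.1]
width: 0.0437
```

```bash
python3 - <<'E'
from h import *
s=read_state(); print(tcpb(s),s['width']); im=camera('wrist')
for q,z in (("hole_right",.038),("hole_left",.038),("plate_near",.03)):
    for d in pinpoint(q,"wrist")[:2]: print(q,round(d["conf"],2),np.round(d["xy"]/np.array(.64)),rel(np.append(w("wrist",d["xy"],z,s)[:2],0),B)[0])
cv2.imwrite('pics/w8.png',cv2.resize(im,(800,600),interpolation=cv2.INTER_CUBIC))
E
```

```text
(array([-88.3,   1.2]), np.float64(46.5), 'tool x yaw rel bed', np.float64(-90.04), 'tilt', array([-0.04 , -0.078, -0.996]), 'F', array([-1.5, -0.5, -0.1]), 't', 25.1167) 0.043731601547884504
hole_right 0.75 [566. 114.] [  6.8 -55.8]
hole_left 0.72 [238. 117.] [ 7.1 61.2]
plate_near 0.96 [409. 335.] [-76.2  -0.9]
```

View pics/w8.png

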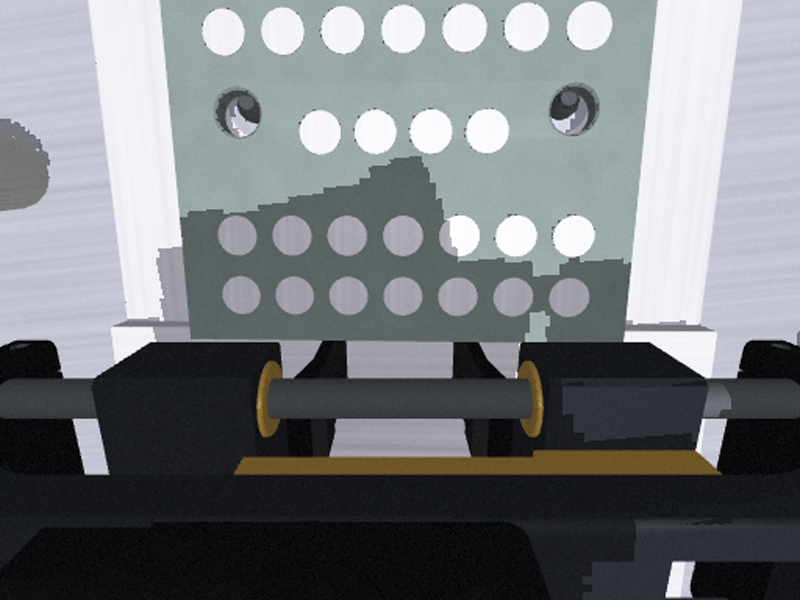

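The view shows both pin tips inside the far parts of the holes: left pin (246,104) in hole (238,113), right pin (569,104) in hole (575,110). It is symmetric, so a few more mm forward should do it.

carry_out:
  rows:
    - [0,0,-0.07,0.005,0]
    - [0,0,-0.07,0.005,0]
    - [0,0,0,0,0]
    - [0,0,0,0,0]

```text
time: 25.65
ee_pos: [0.5049, 0.0078, 0.047]
eef_rot: [-0.668, 0.743, -0.016, 0.042]
ft_force: [-0.3, -0.4, 0.4]
width: 0.0433
```

carry_out:
  rows:
    - [0,0,-0.05,0.005,0]
    - [0,0,0,0,0]
    - [0,0,0,0,0]

```text
time: 25.9
ee_pos: [0.5071, 0.0076, 0.0471]
eef_rot: [-0.668, 0.743, -0.016, 0.042]
ft_force: [-0.3, 0.8, -0.4]
width: 0.0436
```

```bash
python3 - <<'E'
from h import *
s=read_state(); print(tcpb(s),s['width']); im=camera('wrist')
for q,z in (("hole_right",.038),("hole_left",.038),("plate_near",.03)):
    for d in pinpoint(q,"wrist")[:2]: print(q,round(d["conf"],2),np.round(d["xy"]/np.array(.64)),rel(np.append(w("wrist",d["xy"],z,s)[:2],0),B)[0])
cv2.imwrite('pics/w9.png',cv2.resize(im,(800,600),interpolation=cv2.INTER_CUBIC))
E
```

```text
(array([-80.7,   1.2]), np.float64(47.1), 'tool x yaw rel bed', np.float64(-90.04), 'tilt', array([-0.04 , -0.081, -0.996]), 'F', array([-0.3,  0.8, -0.4]), 't', 25.9) 0.043620826205984474
hole_right 0.59 [561. 127.] [ 10.1 -54.6]
hole_left 0.69 [250. 130.] [10.4 57.2]
plate_near 0.7 [406. 330.] [-66.5   0.3]
```

View pics/w9.png

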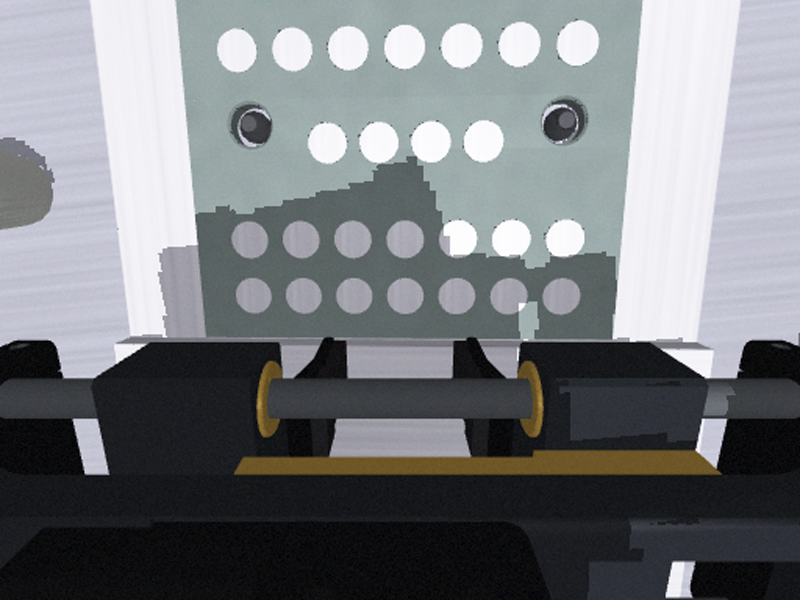

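The pins now show inside both holes at (252,126) and (564,121), the near edge sits at the step line, and the push force is zero, so the plate appears to have dropped. I'll take the hand away and check.

carry_out:
  rows:
    - [0,0,0.2,-0.05,0]
    - [0,0,0.3,-0.1,0]
    - [0,0,0.2,-0.4,0]
    - [0,0,0,-0.6,0]
    - [0,0,0,-0.7,0]
    - [0,0,0,-0.7,0]
    - [0,0,0,-0.7,0]
    - [0,0,0,-0.7,0]
    - [0,0,0,-0.4,0]
    - [0,0,0,0,0]
    - [0,0,0,0,0]
    - [0,0,0,0,0]

```text
time: 27.1
ee_pos: [0.4637, 0.0068, 0.1798]
eef_rot: [-0.668, 0.743, -0.015, 0.04]
ft_force: [0.2, 0.0, -0.0]
width: 0.0435
```

```bash
python3 - <<'E'
from h import *
s=read_state(); print(tcpb(s),s['width']); im=camera('wrist')
for q,z in (("hole_right",.028),("hole_left",.028),("plate_near",.02),("pin_left",.03),("pin_right",.03)):
    for d in pinpoint(q,"wrist")[:2]: print(q,round(d["conf"],2),np.round(d["xy"]/np.array(.64)),rel(np.append(w("wrist",d["xy"],z,s)[:2],0),B)[0])
cv2.imwrite('pics/w10.png',cv2.resize(im,(800,600),interpolation=cv2.INTER_CUBIC))
E
```

```text
(array([-123.7,   -4.1]), np.float64(179.8), 'tool x yaw rel bed', np.float64(-89.97), 'tilt', array([-0.039, -0.076, -0.996]), 'F', array([ 0.2,  0. , -0. ]), 't', 27.1) 0.04352206530989014
hole_right 0.84 [490. 102.] [ 10.1 -57.4]
hole_right 0.48 [311. 104.] [10.4 62.4]
hole_left 0.64 [313. 104.] [10.4 61.1]
plate_near 0.76 [402. 228.] [-72.4   1.1]
pin_left 0.84 [312.  94.] [15.7 60.9]
pin_left 0.6 [496. 102.] [  9.6 -60.7]
pin_right 0.9 [495. 102.] [  9.9 -60.5]
```

View pics/w10.png

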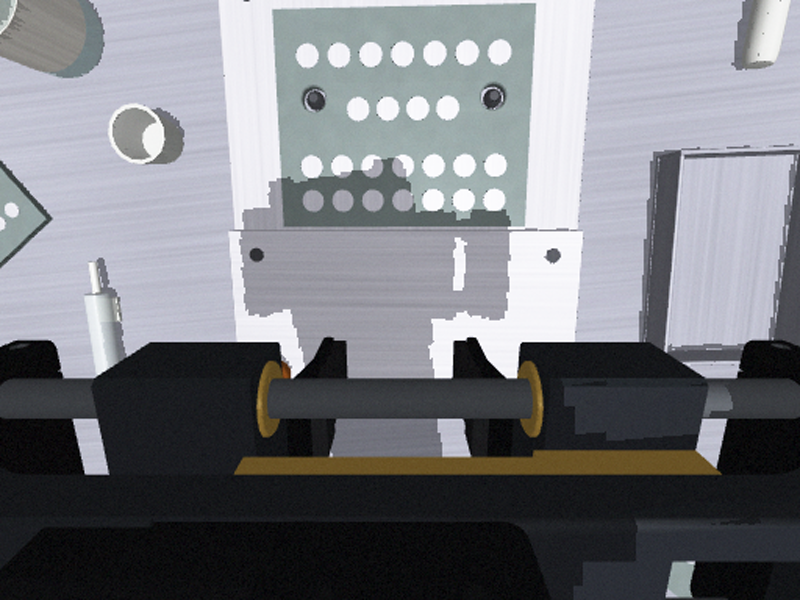

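```bash
python3 - <<'E'
from h import *
s=read_state(); k=.64
im=[np.array(a)*k for a in [(285,227),(273,10),(537,3),(525,227),(315,99),(493,97)]]
for z in (.028,.033,.038):
    pl=fit(PL(z),im,"wrist",s); print(z,rel(pl[0],B),"rms mm",round(float(np.sqrt((pl[1]**2).mean())),2)); 
    P=[w("wrist",u,z,s)[:2] for u in im]; print(" hole spacing, width near/far, depth L/R mm",np.round(1e3*np.array([np.linalg.norm(P[a]-P[b]) for a,b in((4,5),(0,3),(1,2),(0,1),(3,2))]),1))
for q in ("vial","bottle","cup","dish","spatula","syringe","cards"):
  for n in ("scene","side"):
    camera(n)
    for d in pinpoint(q,n)[:1]: print(q,n,round(d["conf"],2),w(n,d["xy"],.03 if q=="vial" else 0)[:2])
E
```

```text
0.028 (array([-1.7,  0.2]), np.float64(0.21)) rms mm 0.42
 hole spacing, width near/far, depth L/R mm [118.6 168.9 169.5 139.1 140.2]
0.033 (array([-2.8,  0. ]), np.float64(0.17)) rms mm 1.47
 hole spacing, width near/far, depth L/R mm [116.7 166.2 166.7 136.8 137.9]
0.038 (array([-4. , -0.1]), np.float64(0.02)) rms mm 2.59
 hole spacing, width near/far, depth L/R mm [114.7 163.4 163.9 134.5 135.6]
vial scene 0.57 [ 0.487  -0.2162]
vial side 0.47 [0.4168 0.1093]
bottle scene 0.86 [0.6697 0.2359]
bottle side 0.65 [0.6689 0.2427]
cup scene 0.77 [0.5914 0.1811]
cup side 0.65 [ 0.7418 -0.0227]
dish scene 0.67 [ 0.4624 -0.2214]
dish side 0.58 [ 0.4675 -0.2263]
spatula scene 0.63 [ 0.6898 -0.2567]
spatula side 0.73 [ 0.6722 -0.266 ]
syringe scene 0.54 [0.4612 0.2539]
syringe side 0.66 [0.6202 0.0425]
cards scene 0.56 [ 0.7481 -0.0201]
cards side 0.86 [ 0.7398 -0.0071]
```

The size check fits only at z = 28 mm, so the top is seated (0.4 mm residual against 2.6 mm at deck height). The plate is flat on the floor with its holes over the pins, and the bystanders have not moved. Handing in.

```bash
python3 -c "
from bench import *
print(close_job())"
```

```text
the job is handed in; nothing more can be done
None
```

The plate is seated on the jig: both holes are over their pins and it lies flat on the lower floor. I handed the job in at about 28 s of the 67 s allowed.

**What I did:** I pushed the plate's left edge sideways, then used a two-finger push on its near edge to square it. A small closed-finger nudge of about 5 mm centred it sideways. A last push forward let it drop over the pins, and I lifted the hand clear. The wrist force I read after each push stayed below about 4 N.

**Last checks:**
- **Seating:** in the final wrist picture both pins show inside their holes and the near edge lies just past the step. The plate's outline fits its known size only at floor height (0.4 mm error, against 2.6 mm at deck height).
- **Position:** the fit puts the plate 1.7 mm short along x, 0.2 mm off sideways and 0.2° askew. This is relative to my own bed estimate, which is good to about 2 mm.
- **Bystanders:** the bottle, dish, spatula and cards matched their starting positions to within about 20 mm in both fixed cameras, and the cup and syringe in the scene camera. The vial matched in the side camera.

**What failed or disagreed:**
- **First side push:** it moved the plate across but did not turn it as I had planned. The near-edge push squared it instead.
- **Hand tilt:** the tilt crept up to about 0.09 rad over the run, so I half-closed the jaws for the last push.
- **Stray detections:** the side camera's cup and syringe results and the scene camera's vial result landed on other things. I discarded them as misdetections.

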